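# Refit the speed knob of a tube roller mixer and hold it home for the set screw

## Task

The speed knob of the tube roller mixer came off for cleaning and lies in the steel tray. First slide the mode switch on the mixer's panel to its middle, OFF position (white line and ring), so that the rollers cannot start; then take the knob, turn it so that its flat-sided bore matches the D-shaped speed shaft (pointer in line with the white line on the washer under it), and push it fully home, squeezing the sprung washer flat. Finish still holding the knob pressed home, because I shall tighten its set screw while you hold; leave the forceps, the steel bowl and the small blue-capped bottle alone.

Things in the scene. Friction and masses are not known exactly. Their poses are not given: they have to be found in the camera images.
- mixer: White tube roller mixer, fixed, 200 (x) x 330 (y) mm; origin under its centre on the worktop, z up, front (-x) towards the robot within 12 degrees. Its -y end, 100 mm wide, is the control head: a level deck 85 mm above the worktop with switch and shaft 115 mm along -y of the origin, the switch at x = -55 mm, the shaft at x = +45 mm. The rest is rollers with tubes on them, up to 90 mm high.
- mode_switch (a joint): Position of the slide switch in m: 0 at the -y end of its 50 mm track (one green bar), 0.050 at the +y end (two green bars), 0.025 is OFF (white line and ring). It starts nearer the two bars, has no detents, slides with about 1.5 N and stays where it is left.
- switch_top (a point): Middle of the top face of the switch's black grip, a block 24 (x) x 14 (y, along its travel) x 18 mm high whose top lies 19.5 mm above the deck (104.5 mm above the worktop); it has a white line across its top. Axes as the mixer's; it slides along the mixer's y. The deck is clear all round it.
- off_mark (a point): Where switch_top is when the switch is exactly OFF (same height). The white line printed on the panel either side of the track lies under this point.
- shaft_tip (a point): Middle of the top of the upright steel D-shaft, 12 mm thick with one flat 2 mm from its axis, tip chamfered 2 mm, 15 mm above the deck (100 mm above the worktop). x points out of the flat, the same way as the white line on the black washer; z up. Turns stiffly (0.03 N m); x starts within 0.7 rad of the mixer's x (away from its front).
- spring_washer (a joint): How far the black sprung washer round the shaft (31 mm diameter) is pressed down, in m: 0 at rest, when its top stands 8 mm above the deck (7 mm below the shaft tip), 0.005 fully flat, a firm stop, top 3 mm above the deck. Needs 3 N to start and 8 N to lie flat, and springs back when let go. A knob pressed home rests with its underside on it.
- knob: Loose dark knob, 36 mm high, 32 to 49 g, standing mouth down on the tray floor. Origin: centre of the underside; z up, x towards the pointer (white line on top). Below: round skirt 36 mm across, 16 mm high. Above: a bar grip 14 mm wide (y), sides parallel from x = -12 to +9 mm, tapering to the pointer at x = +17 mm, 16 to 36 mm above the underside; take it across the bar from above.
- pointer_tip (a point): Tip of the knob's pointer, 17.5 mm from its axis along its x, 30 mm above its underside. The D bore in the underside is 13.6 mm across, 13.5 mm deep, its flat on the pointer's side 2.6 mm from the axis, mouth chamfered 1.6 mm: 0.6 to 0.8 mm play round the shaft. It fits one way only, knob x along the shaft's x.
- tray: Shallow steel instrument tray, fixed, 298 (its x, roughly the robot's y) x 218 (its y) mm, rim 26 mm high, floor 2 mm thick; origin under its centre. Holds the knob near its middle and the forceps along its far long side.
- forceps: Loose steel forceps lying in the tray, 124 x 15 x 8 mm; leave alone.
- gallipot: Loose steel bowl, 98 mm in diameter, 36 mm high, on the worktop behind the mixer; leave alone.
- bottle: Loose small white bottle with blue cap, 46 mm in diameter, 80 mm high, beside the roller end (+y) of the mixer; leave alone.
Things that resemble listed ones, but are neither listed nor needed, are in the scene too. Several things look just like the knob: the one meant starts nearest to the robot's base.

How it is judged:
On the way, in this order (a step that is already met when the one before it is completed fails the run):
1. the mode switch stands at OFF while the knob is still off the shaft (value of joint mode_switch between 0.021 and 0.029 m and horizontal distance between knob and shaft_tip above 0.04 m), for 0.3 s.
2. the knob is on the shaft, bore matched to the flat (horizontal distance between knob and shaft_tip below 0.0025 m and z of knob in the frame of shaft_tip below -0.005 m and x of pointer_tip in the frame of shaft_tip above 0.0145 m), for 0.1 s.
At the end, for the whole second after the job is handed in: Knob on the D-shaft (axis within 2.5 mm, pointer along the shaft's x within 30 degrees, upright within 5), underside 10 mm or more below the tip, still pressed at rest by the fingers with the washer squeezed at least 3.5 of its 5 mm; mode switch at OFF (0.025 m) within 4 mm (value of joint spring_washer above 0.0035 m and z of knob in the frame of shaft_tip below -0.01 m and horizontal distance between knob and shaft_tip below 0.0025 m and x of pointer_tip in the frame of shaft_tip above 0.0145 m and angle between knob's own z axis and vertical below 0.09 rad and contact force between the fingers and knob above 2 N and linear speed of knob below 0.02 m/s and value of joint mode_switch between 0.021 and 0.029 m); the arm keeps its last pose, push and grip.
It fails at once if the forceps, the steel bowl or the bottle are moved by more than 20 mm (distance of any of forceps, gallipot, bottle from where it was at the start of the episode above 0.02 m).
It also fails if it takes over 67 s, if anything falls off the work surface, if the arm or the gripper's body presses on something with over 40 N, if the wrist force passes 120 N, or if a joint passes its speed limit or range.

## Robot

A 6-joint arm with a two-finger parallel gripper is mounted at the origin on a cart in front of the work surface, level with it; the furniture and walls round the work are solid. World frame = base frame: x ahead of the robot, y to its left, z up, the work surface at z = 0. Lengths are in m, angles in rad, forces in N, time in s.
With the tool pointing down it reaches from about 0.3 to 0.775 m from the base axis. Payload 14.6 kg.
Tool frame: the origin (TCP) lies between the finger pads; the fingertips stand 19 mm ahead of it and the grasp point (between the pads) is the TCP; z points along the fingers, y is the line along which they close (so a half turn about z gives the same grasp; the last joint's range is limited). The gripper opens to 94 mm and grips with 3 to 60 N. Pads are 16 mm wide; open, the fingers measure 119 mm over their backs; the gripper's body (75 mm by 177 mm) begins 78 mm behind the grasp point.
Start: joints at [1.241, 0.3, 1.521, -0, 1.321, -0.067], TCP at [0.143, 0.531, 0.224] pointing down, gripper open.
Joint ranges: [-3.03, 3.03], [-0.79, 2.21], [0.23, 2.52], [-1.04, 4.18], [0, 3.07], [-2.55, 2.55]. Speed limits (rad/s): [2.22, 2.22, 2.57, 3.14, 3.14, 3.14].

## Interface

Orientations are given as a unit quaternion [x, y, z, w].
In Python, from bench import readout, eyes, job gives the robot as it stands.
- The arm moves only by the shell command python3 -m handwheel 'ROWS' [OPENING] [FORCE]. ROWS is JSON, a list of rows, each a list of 6 numbers: the shift along the tool's x, y, z as a fraction of full scale, then the turn, a rotation vector about the tool's x, y, z as a fraction of full scale. In form: [[tx, ty, tz, ax, ay, az], ...]. A call has exactly 10 rows; each row is the pose to reach, as a shift and turn from the pose commanded when the call began, along the tool's axes at that moment, turning the shorter way round; what a row does not reach only later rows make up. Full scale, the value 1, is 1000 mm for a shift and 180 degrees for a turn. A row lasts 1/8 s, in which the tool goes at most 62.5 mm and 10.7 degrees, less where a joint would pass 70% of its speed; a pose out of reach is approached as far as the arm can. A call with a number of a shift or a turn outside -1 to 1 is refused whole. A call with a gripper value outside its range is refused whole. OPENING is the opening, from 0 (shut) to 1 (fully open), set as the call begins (- or left out, the last holds). The fingers move at their own pace and stop on an object; FORCE is the grip in N (left out, the last holds). Time passes only in rows, so rows that repeat a pose let the fingers close, or fill a call up. It gives the time, the measured TCP pose, the force, the opening and the grip force at its end, in the units of the state.
- readout.sense(): the state, without advancing time (a new reading comes with each control period).
- eyes.grab_frame(name): name is "side" or "top" or "wrist"; returns the picture (384x512x3 uint8, red, green, blue); there is no depth.
- eyes.camera_model(name): a dict with "mtx" (3x3 intrinsics, pixels), "world_from_camera" (4x4, takes a point from camera to world coordinates); the wrist camera has in their place "tool_from_camera" (4x4, takes a point from camera to tool coordinates, whose origin is the TCP and whose axes are the flange's). Camera axes: x right, y down, z forward; pixel columns grow to the right and rows downward; lengths in m; the calibration is good to about 2 mm. A picture is of the moment at which its call begins: read the wrist's pose just before it. camera_model takes no time and is no camera call.
- job.close_job(): hands the job in; it is judged then, once.
The state is a dict: "clock": time; "q": joint angles; "qd": joint speeds; "effort": joint torques, N m; "ee_pos": TCP position; "tcp_rot": TCP orientation; "ft_force": force on the tool from outside, world axes, zero at the start; "moment": the same for the moment, N m; "width": finger opening in m; "finger_force": force on a finger pad.
Only numpy, scipy, OpenCV 4.12 (cv2) and the standard library are available. Lean on these libraries where they do the work, as an engineer would, in place of code of your own. Each camera call takes 0.05 s, during which the arm holds its last target. There are 200 camera calls.

## Working session

There is one attempt and no reset: what is moved stays moved. The work goes in short steps, Python scripts to look and compute and a shell command to move; the robot and the scene stay as the last step left them, time stands still between calls to the robot, and variables do not carry over. Pictures are saved under pics/ and viewed, at most 10 in all, crops included, and the job is handed in when it is done.

```bash
ls; mkdir -p pics; cat > h.py <<'E'
import numpy as np,cv2
from bench import readout,eyes,job
from scipy.spatial.transform import Rotation as R
def tool(s):
    T=np.eye(4);T[:3,:3]=R.from_quat(s["tcp_rot"]).as_matrix();T[:3,3]=s["ee_pos"];return T
def cam(n,s=None):
    m=eyes.camera_model(n);K=np.array(m["mtx"])
    W=np.array(m["world_from_camera"]) if "world_from_camera" in m else tool(s)@np.array(m["tool_from_camera"])
    return K,W
def ray(K,W,px,z):
    d=W[:3,:3]@np.linalg.solve(K,[px[0],px[1],1.]);o=W[:3,3];return o+d*(z-o[2])/d[2]
def proj(K,W,p):
    c=np.linalg.inv(W)@np.append(p,1);q=K@c[:3];return q[:2]/q[2]
def rel(s,p): # world point -> shift rows from the tool pose
    return np.round(np.linalg.inv(tool(s))@np.append(p,1),4)[:3]
E
python3 - <<'E'
from h import *
s=readout.sense();print(s);np.set_printoptions(precision=4,suppress=True)
a=eyes.grab_frame("top");b=eyes.grab_frame("side")
cv2.imwrite("pics/top.png",a[...,::-1]);cv2.imwrite("pics/side.png",b[...,::-1])
for n in("top","side","wrist"):print(n,*cam(n,s))
print(tool(s))
E
```

```text
pics
{'clock': 0.0, 'q': array([ 1.24139214e+00,  3.00505055e-01,  1.52158440e+00, -4.06883645e-05,
        1.32069226e+00, -6.66319562e-02]), 'qd': array([ 3.11806338e-05,  2.44129134e-03,  7.37034713e-04,  5.12712042e-04,
       -1.04420342e-03,  7.47441416e-05]), 'effort': array([ 1.99947266e-03, -5.31803834e+01, -3.52736521e+01,  7.09479419e-02,
        2.43659428e-02, -8.04113120e-05]), 'ee_pos': array([0.14281846, 0.53088387, 0.22386629]), 'tcp_rot': array([ 1.31003410e-01,  9.91381739e-01, -5.86791127e-04, -9.76371525e-05]), 'ft_force': array([-0.23310577, -0.35970172,  0.03391907]), 'moment': array([ 0.01124257,  0.09547979, -0.01158577]), 'finger_force': 0.0, 'width': 0.0939639427282173}
top [[426.0538   0.     251.8413]
 [  0.     426.0538 191.0652]
 [  0.       0.       1.    ]] [[ 0.0225 -0.9814  0.1908  0.3365]
 [-0.9995 -0.0266 -0.0187  0.1396]
 [ 0.0234 -0.1903 -0.9815  1.52  ]
 [ 0.      0.      0.      1.    ]]
side [[382.4473   0.     252.0653]
 [  0.     382.4473 193.6793]
 [  0.       0.       1.    ]] [[ 0.9996 -0.0064  0.0287  0.5691]
 [-0.0289 -0.3952  0.9181 -0.8491]
 [ 0.0055 -0.9186 -0.3952  0.4935]
 [ 0.      0.      0.      1.    ]]
wrist [[310.8813   0.     260.3039]
 [  0.     310.8813 193.1789]
 [  0.       0.       1.    ]] [[ 0.2593  0.9408  0.2183  0.0798]
 [ 0.9658 -0.252  -0.0609  0.5483]
 [-0.0023  0.2267 -0.974   0.3849]
 [ 0.      0.      0.      1.    ]]
[[-0.9657  0.2597 -0.0003  0.1428]
 [ 0.2597  0.9657 -0.0011  0.5309]
 [ 0.     -0.0012 -1.      0.2239]
 [ 0.      0.      0.      1.    ]]
```

View pics/top.png

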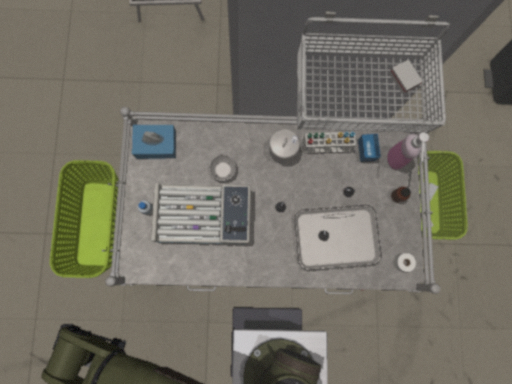

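The top view shows the control head at about (235,214), the knob in the tray at about (324,236), look-alikes at (281,207) and (348,190), the bottle at (145,207) and the bowl at (223,168). I'll work out positions for a close wrist look.

```bash
python3 - <<'E'
from h import *
a=cv2.imread("pics/top.png")[145:285,130:390]
cv2.imwrite("pics/topc.png",cv2.resize(a,None,fx=3,fy=3,interpolation=cv2.INTER_CUBIC))
np.set_printoptions(precision=4,suppress=True)
s=readout.sense();K,W=cam("top")
for n,p,z in(("knob",(324,236),.03),("switch",(236,229),.1),("shaft",(235,199),.1),("k2",(281,207),.02)):
    q=ray(K,W,p,z);print(n,q)
E
```

```text
knob [ 0.4726 -0.1452  0.03  ]
switch [0.4823 0.1626 0.1   ]
shaft [0.5837 0.169  0.1   ]
k2 [0.573  0.0058 0.02  ]
```

View pics/topc.png

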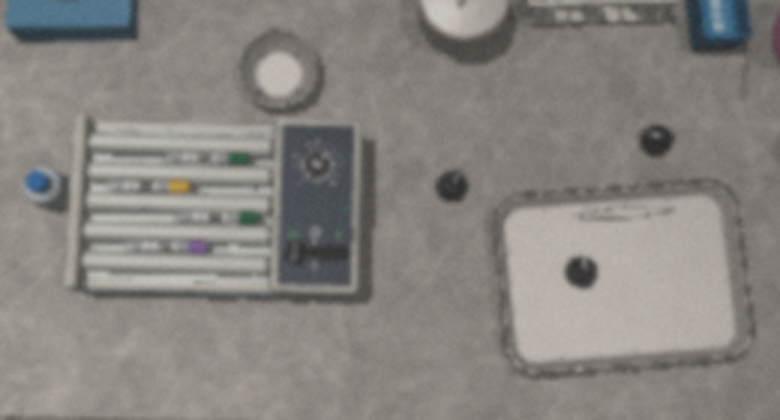

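The crop shows the switch grip at about (296,248), the OFF line at x≈315, and the shaft at (317,163). The knob is at (581,270) in the tray, pointing up the image. Next I'll take the wrist camera over the head.

```bash
python3 - <<'E'
from h import *
s=readout.sense();print(rel(s,[.53,.165,.24]), rel(s,[.46,-.14,.24]))
E
```

```text
[-0.4689 -0.2528 -0.0158] [-0.4806 -0.5655 -0.0155]
```

```bash
python3 -m handwheel '[[-0.047,-0.025,-0.016,0,0,-0.01],[-0.094,-0.05,-0.016,0,0,-0.02],[-0.14,-0.076,-0.016,0,0,-0.03],[-0.19,-0.1,-0.016,0,0,-0.04],[-0.235,-0.126,-0.016,0,0,-0.05],[-0.28,-0.15,-0.016,0,0,-0.06],[-0.33,-0.177,-0.016,0,0,-0.07],[-0.375,-0.2,-0.016,0,0,-0.08],[-0.42,-0.228,-0.016,0,0,-0.084],[-0.469,-0.253,-0.016,0,0,-0.084]]' 1 && python3 -m handwheel '[[0,0,0,0,0,0],[0,0,0,0,0,0],[0,0,0,0,0,0],[0,0,0,0,0,0],[0,0,0,0,0,0],[0,0,0,0,0,0],[0,0,0,0,0,0],[0,0,0,0,0,0],[0,0,0,0,0,0],[0,0,0,0,0,0]]' && python3 - <<'E'
from h import *
import pickle
s=readout.sense();a=eyes.grab_frame("wrist")[...,::-1];print(s["clock"],tool(s))
cv2.imwrite("pics/w1.png",a);pickle.dump(s,open("w1.pkl","wb"))
cv2.imwrite("pics/w1v.png",cv2.resize(a,None,fx=1.5,fy=1.5,interpolation=cv2.INTER_CUBIC))
E
```

```text
clock: 1.35
ee_pos: [0.531, 0.1635, 0.2403]
tcp_rot: [-0.001, 1.0, -0.0, -0.0]
ft_force: [-0.1, 0.4, -0.3]
width: 0.0941
finger_force: 0.0
clock: 2.6
ee_pos: [0.5301, 0.1649, 0.2404]
tcp_rot: [-0.001, 1.0, -0.0, 0.0]
ft_force: [-0.6, -0.3, -0.8]
width: 0.094
finger_force: 0.0
2.6 [[-9.99999409e-01 -1.08734859e-03  1.64674996e-05  5.30061470e-01]
 [-1.08734879e-03  9.99999409e-01 -1.18362095e-05  1.64948320e-01]
 [-1.64546198e-05 -1.18541084e-05 -1.00000000e+00  2.40448076e-01]
 [ 0.00000000e+00  0.00000000e+00  0.00000000e+00  1.00000000e+00]]
```

View pics/w1v.png

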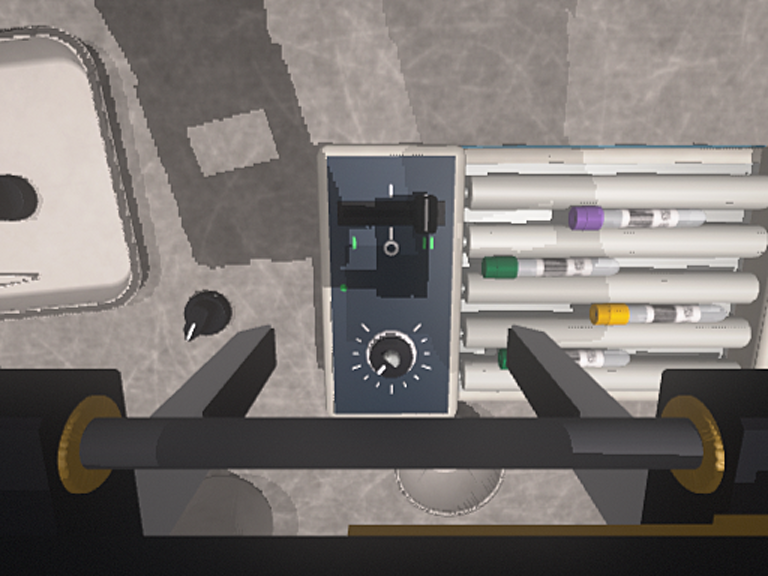

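The wrist view shows the control head: grip at about (428,213)/1.5, OFF line at x≈391/1.5, shaft at (391,355)/1.5, with its white line pointing down-left. I'll zoom in for exact pixels.

```bash
python3 - <<'E'
import cv2,numpy as np
a=cv2.imread("pics/w1.png");f=cv2.INTER_CUBIC
b=cv2.resize(a[110:180,215:305],None,fx=8,fy=8,interpolation=f)[:560]
c=cv2.resize(a[205:265,230:295],None,fx=8,fy=8,interpolation=f)
o=np.zeros((600,800,3),np.uint8)
b=cv2.resize(a[115:170,220:300],None,fx=5,fy=5,interpolation=f);c=cv2.resize(a[208:266,235:287],None,fx=7.5,fy=7.5,interpolation=f)
o[:275,:400]=b;o[:435,405:795]=c
cv2.imwrite("pics/w1z.png",o[:440])
E
```

```text
(no output)
```

View pics/w1z.png

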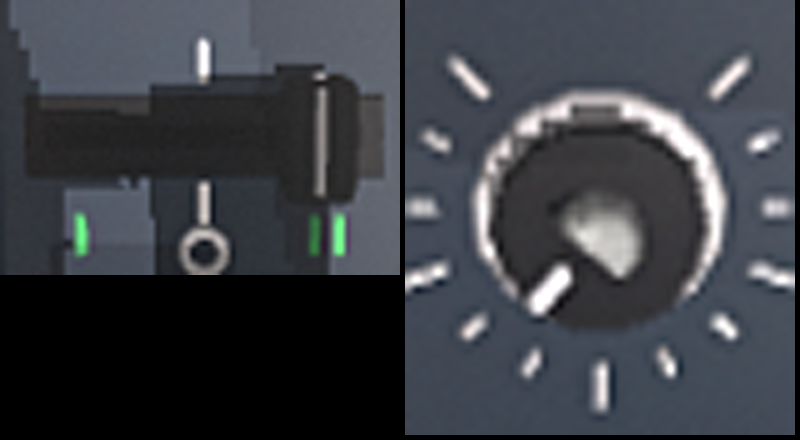

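```bash
python3 - <<'E'
from h import *
import pickle
np.set_printoptions(precision=4,suppress=True)
s=pickle.load(open("w1.pkl","rb"));K,W=cam("wrist",s)
z5=lambda x,y:(220+x/5-.4,115+y/5-.4)
z7=lambda x,y:(235+(x-405)/7.5-.43,208+y/7.5-.43)
sw=[ray(K,W,z5(*p),.1045) for p in((321,77),(319,195))]
off=[ray(K,W,z5(*p),.085) for p in((203,45),(203,215))]
print("sw",sw,"off",off)
c=ray(K,W,z7(601,226),.093)
l=[ray(K,W,z7(*p),.093) for p in((570,268),(537,308))]
t=np.array([ray(K,W,z7(*p),.085) for p in((600,385),(469,78),(730,78))])
d=l[1]-l[0];e=l[1]-c
print("c",c,l,np.degrees(np.arctan2(d[1],d[0])),np.degrees(np.arctan2(e[1],e[0])))
# ring centre from three tick middles (down, upper left, upper right)
A=2*(t[1:,:2]-t[0,:2]);b=(t[1:,:2]**2).sum(1)-(t[0,:2]**2).sum();print("ring",np.linalg.solve(A,b))
K2,W2=cam("top")
for p in((235.7,199.3),):print("top shaft",ray(K2,W2,p,.095))
print("top switch",ray(K2,W2,(130+296/3,145+248/3),.1045))
print("top knob",ray(K2,W2,(130+581/3,145+270/3),.03))
q=s["ee_pos"];print("rel sw",rel(s,(sw[0]+sw[1])/2))
# knob from w1v (15,198)
print("knob w1",ray(K,W,(15/1.5,198/1.5),.038))
E
```

```text
sw [array([0.473 , 0.1869, 0.1045]), array([0.495 , 0.1869, 0.1045])] off [array([0.4673, 0.1648, 0.085 ]), array([0.5011, 0.1648, 0.085 ])]
c [0.5846 0.1655 0.093 ] [array([0.5909, 0.1611, 0.093 ]), array([0.597 , 0.1564, 0.093 ])] -37.72091306913766 -36.20537936946953
ring [0.5853 0.1653]
top shaft [0.5836 0.1667 0.095 ]
top switch [0.4856 0.187  0.1045]
top knob [ 0.476  -0.1441  0.03  ]
rel sw [0.0461 0.022  0.1359]
knob w1 [ 0.4776 -0.1227  0.038 ]
```

```bash
python3 -m handwheel '[[0.023,0.011,0.02,0,0,0],[0.046,0.022,0.04,0,0,0],[0.046,0.022,0.06,0,0,0],[0.046,0.022,0.07,0,0,0],[0.046,0.022,0.085,0,0,0],[0.046,0.022,0.1,0,0,0],[0.046,0.022,0.115,0,0,0],[0.046,0.022,0.125,0,0,0],[0.046,0.022,0.129,0,0,0],[0.046,0.022,0.129,0,0,0]]' 0.42 10 && python3 -m handwheel '[[0,0,0,0,0,0],[0,0,0,0,0,0],[0,0,0,0,0,0],[0,0,0,0,0,0],[0,0,0,0,0,0],[0,0,0,0,0,0],[0,0,0,0,0,0],[0,0,0,0,0,0],[0,0,0,0,0,0],[0,0,0,0,0,0]]' 0 10
```

```text
clock: 3.9
ee_pos: [0.4841, 0.1869, 0.1114]
tcp_rot: [-0.001, 1.0, 0.0, 0.0]
ft_force: [0.8, 0.2, 0.8]
width: 0.0396
finger_force: 0.0
clock: 5.15
ee_pos: [0.4841, 0.1869, 0.1116]
tcp_rot: [-0.001, 1.0, 0.0, 0.0]
ft_force: [-0.6, 0.3, 6.0]
width: 0.0139
finger_force: 10.0
```

```bash
python3 -m handwheel '[[0,-0.004,0,0,0,0],[0,-0.008,0,0,0,0],[0,-0.012,0,0,0,0],[0,-0.016,0,0,0,0],[0,-0.02,0,0,0,0],[0,-0.022,0,0,0,0],[0,-0.022,0,0,0,0],[0,-0.022,0,0,0,0],[0,-0.022,0,0,0,0],[0,-0.022,0,0,0,0]]' 0 10 && python3 -m handwheel '[[0,0,0,0,0,0],[0,0,0,0,0,0],[0,0,0,0,0,0],[0,0,-0.01,0,0,0],[0,0,-0.03,0,0,0],[0,0,-0.06,0,0,0],[0,0,-0.09,0,0,0],[0,0,-0.12,0,0,0],[0,0,-0.13,0,0,0],[0,0,-0.13,0,0,0]]' 0.42 && python3 - <<'E'
from h import *
import pickle
s=readout.sense();a=eyes.grab_frame("wrist")[...,::-1]
cv2.imwrite("pics/w2.png",a);pickle.dump(s,open("w2.pkl","wb"))
K,W=cam("wrist",s)
print(rel(s,[.455,-.143,.22]),proj(K,W,[.484,.165,.1045]))
x,y=map(int,proj(K,W,[.484,.165,.1045]))
cv2.imwrite("pics/w2z.png",cv2.resize(a[y-40:y+40,x-50:x+50],None,fx=5,fy=5,interpolation=cv2.INTER_CUBIC))
E
```

```text
clock: 6.4
ee_pos: [0.4842, 0.1647, 0.1116]
tcp_rot: [-0.001, 1.0, -0.0, 0.0]
ft_force: [-0.5, -1.0, 5.9]
width: 0.0137
finger_force: 10.0
clock: 7.65
ee_pos: [0.484, 0.1649, 0.2415]
tcp_rot: [-0.001, 1.0, 0.0, 0.0]
ft_force: [0.3, 0.1, -1.0]
width: 0.0396
finger_force: 0.0
[ 0.0294 -0.3079  0.0214] [260.35950339 189.16423847]
```

View pics/w2z.png

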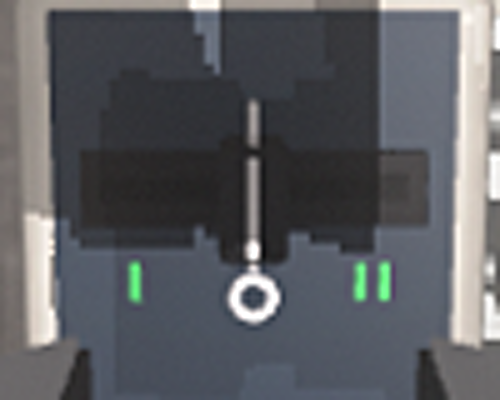

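The grip's line is in line with the OFF line and ring at x≈253, so the switch is at OFF. Now over to the knob.

```bash
python3 -m handwheel '[[0.003,-0.038,0,0,0,0],[0.006,-0.076,0,0,0,0],[0.01,-0.115,0,0,0,0],[0.013,-0.154,0,0,0,0],[0.016,-0.192,0.01,0,0,0],[0.02,-0.23,0.02,0,0,0],[0.023,-0.268,0.03,0,0,0],[0.029,-0.308,0.04,0,0,0],[0.029,-0.308,0.04,0,0,0],[0.029,-0.308,0.04,0,0,0]]' && python3 - <<'E'
from h import *
import pickle
s=readout.sense();print(s["qd"]);a=eyes.grab_frame("wrist")[...,::-1]
cv2.imwrite("pics/w3.png",a);pickle.dump(s,open("w3.pkl","wb"))
K,W=cam("wrist",s)
x,y=proj(K,W,[.476,-.144,.03]).astype(int);x-=45;y-=37;print(x,y)
cv2.imwrite("pics/w3z.png",cv2.resize(a[y:y+75,x:x+90],None,fx=8,fy=8,interpolation=cv2.INTER_CUBIC))
E
```

```text
clock: 8.95
ee_pos: [0.4552, -0.1427, 0.2009]
tcp_rot: [-0.0, 1.0, 0.0, -0.001]
ft_force: [0.7, -0.1, 0.1]
width: 0.0395
finger_force: 0.0
[ 0.01877767 -0.00929091 -0.00569648 -0.00106613  0.00287483  0.0001275 ]
214 164
```

View pics/w3z.png

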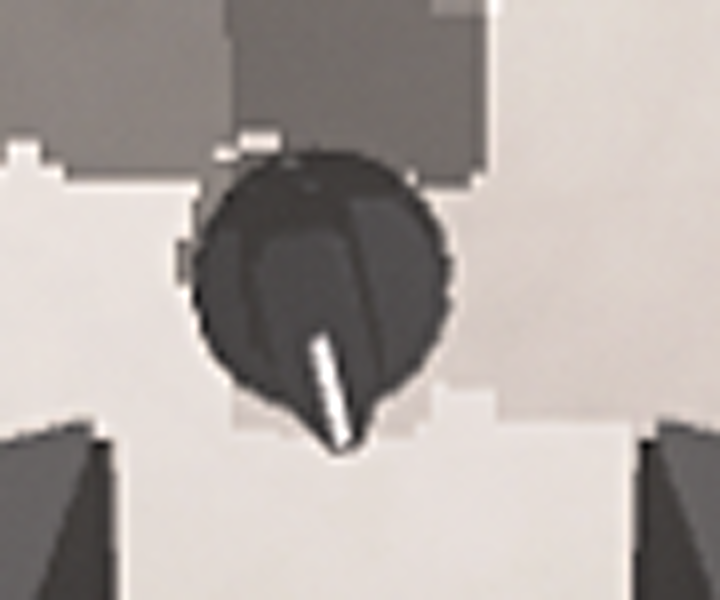

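The knob's white line runs from (319,338) to (343,443) in the crop, and its skirt is centred near (321,276).

```bash
python3 - <<'E'
from h import *
import pickle
np.set_printoptions(precision=4,suppress=True)
s=pickle.load(open("w3.pkl","rb"));K,W=cam("wrist",s)
g=lambda x,y:(214+x/8-.44,164+y/8-.44)
a,b=[ray(K,W,g(*p),.038) for p in((319,338),(343,443))]
d=(b-a)/np.linalg.norm(b-a);th=np.degrees(np.arctan2(d[1],d[0]))
print("len",np.linalg.norm(b-a),th,"axis from tip",b-d*.017)
print("skirt",ray(K,W,g(321,276),.018))
s=readout.sense()
for c in([*(b-d*.017)[:2],.05],):print(c,rel(s,c))
E
```

```text
len 0.01517071033061637 12.23996552315444 axis from tip [ 0.4772 -0.1504  0.038 ]
skirt [ 0.4753 -0.1501  0.018 ]
[np.float64(0.4772129016129052), np.float64(-0.150374097045143), 0.05] [-0.0218 -0.008   0.1512]
```

```bash
python3 -m handwheel '[[-0.011,-0.004,0.02,0,0,-0.034],[-0.021,-0.008,0.04,0,0,-0.068],[-0.021,-0.008,0.07,0,0,-0.068],[-0.021,-0.008,0.1,0,0,-0.068],[-0.021,-0.008,0.12,0,0,-0.068],[-0.021,-0.008,0.135,0,0,-0.068],[-0.021,-0.008,0.148,0,0,-0.068],[-0.021,-0.008,0.157,0,0,-0.068],[-0.021,-0.008,0.161,0,0,-0.068],[-0.021,-0.008,0.161,0,0,-0.068]]' 0.42 15 && python3 -m handwheel '[[0,0,0,0,0,0],[0,0,0,0,0,0],[0,0,0,0,0,0],[0,0,0,0,0,0],[0,0,0,0,0,0],[0,0,0,0,0,0],[0,0,0,0,0,0],[0,0,0,0,0,0],[0,0,0,0,0,0],[0,0,0,0,0,0]]' 0 25; python3 -c "
from h import *
print(readout.sense()['q'])"
```

```text
clock: 10.25
ee_pos: [0.4765, -0.1511, 0.0405]
tcp_rot: [-0.107, 0.994, -0.0, 0.0]
ft_force: [0.2, 0.3, -0.0]
width: 0.0393
finger_force: 0.0
clock: 11.5
ee_pos: [0.4765, -0.1512, 0.0407]
tcp_rot: [-0.107, 0.994, -0.0, 0.0]
ft_force: [-1.5, -0.7, 5.2]
width: 0.0137
finger_force: 25.0
[-3.80441227e-01  4.31212460e-01  1.82298535e+00 -8.51256926e-06
  8.87027031e-01 -2.16596222e+00]
```

```bash
python3 -m handwheel '[[0,0,-0.03,0,0,0],[0,0,-0.08,0,0,0],[0,0,-0.129,0,0,0],[-0.025,0.041,-0.129,0,0,0.04],[-0.05,0.082,-0.129,0,0,0.08],[-0.075,0.123,-0.129,0,0,0.12],[-0.1,0.164,-0.129,0,0,0.16],[-0.125,0.205,-0.129,0,0,0.2],[-0.15,0.246,-0.129,0,0,0.24],[-0.173,0.286,-0.129,0,0,0.274]]' && python3 -m handwheel '[[0,0,0,0,0,0],[0,0,0,0,0,0],[0,0,0,0,0,0],[0,0,0,0,0,0],[0,0,0,0,0,0],[0,0,0,0,0,0],[0,0,0,0,0,0],[0,0,0,0,0,0],[0,0,0,0,0,0],[0,0,0,0,0,0]]' && python3 - <<'E'
from h import *
import pickle
s=readout.sense();a=eyes.grab_frame("wrist")[...,::-1];b=eyes.grab_frame("side")[...,::-1]
cv2.imwrite("pics/w4.png",a);cv2.imwrite("pics/s4.png",b);pickle.dump(s,open("w4.pkl","wb"))
K,W=cam("side");x,y=proj(K,W,[.585,.1655,.11]).astype(int)
K,W=cam("wrist",s);u,v=proj(K,W,[.585,.1655,.16]).astype(int);print(x,y,u,v,tool(s))
o=np.zeros((400,800,3),np.uint8)
o[:,:400]=cv2.resize(b[y-30:y+30,x-30:x+30],(400,400),interpolation=cv2.INTER_CUBIC)
v0=min(v-50,384-100)
o[:,400:]=cv2.resize(a[v0:v0+100,u-50:u+50],(400,400),interpolation=cv2.INTER_CUBIC);print(v0)
cv2.imwrite("pics/c4.png",o)
E
```

```text
clock: 12.75
ee_pos: [0.5847, 0.1668, 0.169]
tcp_rot: [0.319, 0.948, -0.0, -0.0]
ft_force: [-0.5, -0.4, -0.1]
width: 0.0133
finger_force: 25.0
clock: 14.0
ee_pos: [0.5845, 0.1652, 0.1694]
tcp_rot: [0.317, 0.948, -0.0, -0.0]
ft_force: [0.2, -0.7, 0.3]
width: 0.0137
finger_force: 25.0
246 176 261 236 [[-7.98509547e-01  6.01982144e-01 -1.78339921e-05  5.84480282e-01]
 [ 6.01982145e-01  7.98509547e-01 -3.01643238e-05  1.65216798e-01]
 [-3.91777133e-06 -3.48222453e-05 -9.99999999e-01  1.69444310e-01]
 [ 0.00000000e+00  0.00000000e+00  0.00000000e+00  1.00000000e+00]]
186
```

View pics/c4.png

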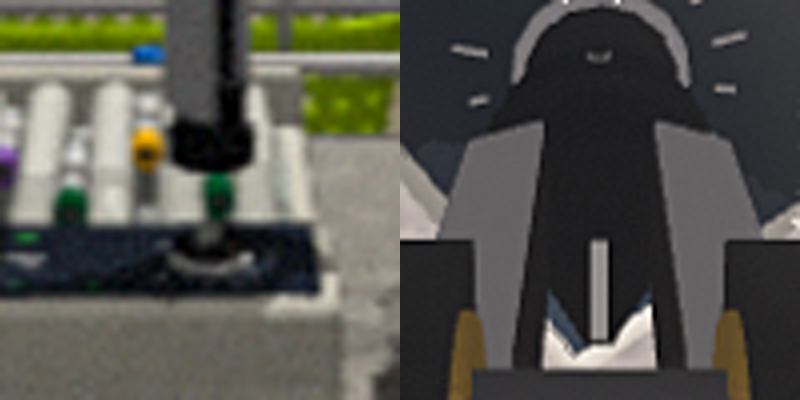

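Left half (side camera): the knob, centred near (211,150), hangs over the shaft and ring at (210,250). Right half (wrist camera): the pointer line runs from (600,240) to (600,340), along the tool axis. From that I'll compute where the knob axis lies in the grip.

```bash
python3 - <<'E'
from h import *
import pickle
np.set_printoptions(precision=4,suppress=True)
s=pickle.load(open("w4.pkl","rb"));K,W=cam("wrist",s);T=tool(s)
zt=s["ee_pos"][2]-.0025
P=[ray(K,W,(211+(x-400)/4-.4,186+y/4-.4),zt) for x,y in((600,240),(600,340))]
L=[(np.linalg.inv(T)@np.append(p,1))[:3] for p in P];print("line in tool",L)
s3=pickle.load(open("w3.pkl","rb"))
d=(P[1]-P[0])/np.linalg.norm(P[1]-P[0]);ax=P[1]-d*.017;print("axis est",ax,np.degrees(np.arctan2(d[1],d[0])))
for z in(.093,):
  e=[ray(K,W,(211+(x-400)/4-.4,186+y/4-.4),.085) for x,y in((512,85),(690,85))];print("ring edge mid",(e[0]+e[1])/2)
print(rel(s,[.585,.1655,.1]))
E
```

```text
line in tool [array([-0.0029,  0.0003,  0.0025]), array([-0.0182,  0.0003,  0.0025])]
axis est [0.5856 0.1647 0.1669] -36.97299831340509
ring edge mid [0.5873 0.1636 0.085 ]
[-0.0002  0.0005  0.0694]
```

```bash
python3 -m handwheel '[[0.0005,0.0003,0.01,0,0,0],[0.0005,0.0003,0.02,0,0,0],[0.0005,0.0003,0.025,0,0,0],[0.0005,0.0003,0.028,0,0,0],[0.0005,0.0003,0.03,0,0,0],[0.0005,0.0003,0.031,0,0,0],[0.0005,0.0003,0.032,0,0,0],[0.0005,0.0003,0.033,0,0,0],[0.0005,0.0003,0.034,0,0,0],[0.0005,0.0003,0.034,0,0,0]]'
```

```text
clock: 15.35
ee_pos: [0.5843, 0.1657, 0.1354]
tcp_rot: [0.317, 0.948, -0.0, -0.0]
ft_force: [0.0, 0.1, 0.0]
width: 0.0138
finger_force: 25.0
```

```bash
python3 -m handwheel '[[0,0,0.0005,0,0,0],[0,0,0.001,0,0,0],[0,0,0.0015,0,0,0],[0,0,0.002,0,0,0],[0,0,0.0025,0,0,0],[0,0,0.003,0,0,0],[0,0,0.0035,0,0,0],[0,0,0.004,0,0,0],[0,0,0.005,0,0,0],[0,0,0.005,0,0,0]]' - 40
```

```text
clock: 16.6
ee_pos: [0.5843, 0.1657, 0.1306]
tcp_rot: [0.317, 0.948, 0.0, 0.0]
ft_force: [-0.8, -0.2, 3.8]
width: 0.0136
finger_force: 40.0
```

```bash
python3 -m handwheel '[[0,0,0.0005,0,0,0],[0,0,0.001,0,0,0],[0,0,0.0015,0,0,0],[0,0,0.002,0,0,0],[0,0,0.0025,0,0,0],[0,0,0.003,0,0,0],[0,0,0.003,0,0,0],[0,0,0.003,0,0,0],[0,0,0.003,0,0,0],[0,0,0.003,0,0,0]]' - 40; python3 -m handwheel '[[0,0,0.0003,0,0,0],[0,0,0.0006,0,0,0],[0,0,0.0009,0,0,0],[0,0,0.0012,0,0,0],[0,0,0.0015,0,0,0],[0,0,0.0015,0,0,0],[0,0,0.0015,0,0,0],[0,0,0.0015,0,0,0],[0,0,0.0015,0,0,0],[0,0,0.0015,0,0,0]]'
```

```text
clock: 17.85
ee_pos: [0.5844, 0.1657, 0.1278]
tcp_rot: [0.317, 0.948, 0.0, 0.0]
ft_force: [-3.3, 0.5, 6.2]
width: 0.0137
finger_force: 40.0
clock: 19.1
ee_pos: [0.5844, 0.1657, 0.1267]
tcp_rot: [0.317, 0.948, 0.0, 0.0]
ft_force: [-4.4, -0.6, 12.0]
width: 0.0137
finger_force: 40.0
```

```bash
python3 -m handwheel '[[0.0004,-0.0003,0,0,0,0],[0.0004,-0.0003,0.0005,0,0,0],[0.0004,-0.0003,0.001,0,0,0],[0.0004,-0.0003,0.001,0,0,0],[0.0004,-0.0003,0.001,0,0,0],[0.0004,-0.0003,0.001,0,0,0],[0.0004,-0.0003,0.001,0,0,0],[0.0004,-0.0003,0.001,0,0,0],[0.0004,-0.0003,0.001,0,0,0],[0.0004,-0.0003,0.001,0,0,0]]'
```

```text
clock: 20.35
ee_pos: [0.5843, 0.1657, 0.1267]
tcp_rot: [0.317, 0.948, 0.001, 0.001]
ft_force: [-5.1, -1.0, 17.8]
width: 0.0137
finger_force: 40.0
```

```bash
python3 - <<'E'
from h import *
s=readout.sense();a=eyes.grab_frame("wrist")[...,::-1];b=eyes.grab_frame("side")[...,::-1]
K,W=cam("side");x,y=proj(K,W,[.56,.1655,.11]).astype(int)
o=np.zeros((400,800,3),np.uint8)
o[:,:400]=cv2.resize(b[y-40:y+40,x-40:x+40],(400,400),interpolation=cv2.INTER_CUBIC)
o[:,400:]=cv2.resize(a[186:286,211:311],(400,400),interpolation=cv2.INTER_CUBIC)
cv2.imwrite("pics/c5.png",o)
E
```

```text
(no output)
```

View pics/c5.png

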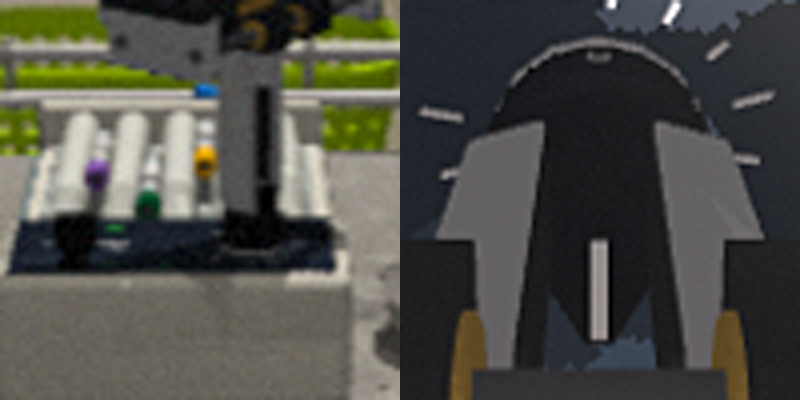

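The knob sits down on the panel. Its pointer line still runs from (600,240) to (600,340), unchanged in the grip, and the height and force match the washer pressed flat. I'm handing in now.

```bash
python3 -c "
from h import *
print(job.close_job())"
```

```text
the job is handed in; nothing more can be done
None
```

The job is handed in: the mode switch is at OFF, and the knob is on the D-shaft, still gripped and pressed to a firm stop at about 18 N, at the height where the washer lies flat; no pass or fail came back.

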